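# Pack up the loose foot of the label winder

### The job

The label winder's front foot hovers over the bench, and nobody knows by how much: find by feel the thickest of the three packers that can be slid under it without forcing, so that the foot presses on it. Leave that packer lying flat on the bench and fully home, its slot round the stud, and leave the other two flat on the grey parts mat. Never press a packer hard against the machine, and do not knock over the pen cup.

Things in the scene. Friction and masses are not known exactly. Their poses are not given: they have to be found in the camera images.
- winder: Bench label winder, a green machine 160 mm long, 170 wide, 140 high, fixed to the bench. Origin: centre line of its upright steel hold-down stud (10 mm diameter, 46 mm high; its nut, 19 mm wide, sits slack at 28 to 38 mm) at the bench surface; +x runs level from the stud into the machine, the way a packer is pushed in; z up. The base plate begins at x 48 mm, the tall parts at x 87 mm.
- foot_mouth (a point): Point on the bench below the front edge of the winder's anti-tip foot, 39 mm in front of the stud; x as the winder's. The foot is a steel tongue 46 mm wide and 4 mm thick, level from x 20 mm (from this point) to past the stud at x 39; in front of that its lip rises 12 degrees towards this point, so the mouth is 4 mm higher. The level underside hovers 1.8 to 9.3 mm over the bench (unknown).
- foot_middle (a point): Point on the bench below the middle of the foot, on the stud's centre line. The foot is sprung: what is pushed under it lifts it by up to 3.6 mm while it presses back with 2 to 4 N, and then it meets a hard stop. A packer that fits drags: 4 to 12 N to push in. One too thick stops dead well short of home (pushes of up to 18 N do no harm), one too thin goes in loose.
- mat: Grey rubber parts mat, fixed, 125 x 260 mm and 3 mm thick, with the three packers in a row along its long side. Origin: centre of its underside; its y axis runs along the 260 mm, z up.
- packer_yellow: The yellow plastic packer, 4 mm thick, 60 g: a flat horseshoe plate 44 mm wide with an open slot 15 mm wide at its front (+x) end and an upright grip tab at its rear. Origin: on the underside, at the spot on the slot's centre line where the stud stands when the packer is home (slot end 6 mm behind it, prong tips 23 mm in front, rear end 88 mm behind); +x from tab to prongs, z up.
- packer_yellow_grip (a point): Grip point of the yellow packer: middle of its upright tab, which is 20 mm along x, 24 mm across (y) and reaches to 46 mm above the packer's underside; this point is 73 mm behind the packer's origin and 26 mm above its underside.
- packer_red: The red plastic packer, 7 mm thick, 60 g: a flat horseshoe plate 44 mm wide with an open slot 15 mm wide at its front (+x) end and an upright grip tab at its rear. Origin: on the underside, at the spot on the slot's centre line where the stud stands when the packer is home (slot end 6 mm behind it, prong tips 23 mm in front, rear end 88 mm behind); +x from tab to prongs, z up.
- packer_red_grip (a point): Grip point of the red packer: middle of its upright tab, which is 20 mm along x, 24 mm across (y) and reaches to 46 mm above the packer's underside; this point is 73 mm behind the packer's origin and 26 mm above its underside.
- packer_blue: The blue plastic packer, 10 mm thick, 60 g: a flat horseshoe plate 44 mm wide with an open slot 15 mm wide at its front (+x) end and an upright grip tab at its rear. Origin: on the underside, at the spot on the slot's centre line where the stud stands when the packer is home (slot end 6 mm behind it, prong tips 23 mm in front, rear end 88 mm behind); +x from tab to prongs, z up.
- packer_blue_grip (a point): Grip point of the blue packer: middle of its upright tab, which is 20 mm along x, 24 mm across (y) and reaches to 46 mm above the packer's underside; this point is 73 mm behind the packer's origin and 26 mm above its underside.
- marker_cup: Blue cup of marker pens, 70 mm wide and 150 mm high, standing to the left of the mat; origin at the centre of its foot, z up. A bystander.

How it is judged:
At the end, for the whole second after the job is handed in: One packer lies flat on the bench, its origin within 6 mm of the stud's centre line and pointing into the machine within 0.25 rad, with the sprung foot pressing on it (0.8 to 25 N: neither loose nor jammed); the other two lie flat on the mat, tabs over it; all at rest (((horizontal distance between packer_yellow and winder below 0.006 m and height (world z) of packer_yellow below 0.004 m and angle between packer_yellow's own z axis and vertical below 0.08 rad and angle between the x axis of packer_yellow and the x axis of winder, either way round below 0.25 rad and contact force between packer_yellow and winder between 0.8 and 25 N and linear speed of each of packer_yellow, packer_red, packer_blue below 0.01 m/s and z of packer_red in the frame of mat between -0.001 and 0.008 m and angle between each of packer_red, packer_blue's own z axis and vertical below 0.15 rad and x of packer_red_grip in the frame of mat between -0.075 and 0.075 m and y of packer_red_grip in the frame of mat between -0.135 and 0.135 m and z of packer_blue in the frame of mat between -0.001 and 0.008 m and x of packer_blue_grip in the frame of mat between -0.075 and 0.075 m and y of packer_blue_grip in the frame of mat between -0.135 and 0.135 m) or (horizontal distance between packer_red and winder below 0.006 m and height (world z) of packer_red below 0.004 m and angle between packer_red's own z axis and vertical below 0.08 rad and angle between the x axis of packer_red and the x axis of winder, either way round below 0.25 rad and contact force between packer_red and winder between 0.8 and 25 N and linear speed of each of packer_red, packer_yellow, packer_blue below 0.01 m/s and z of packer_yellow in the frame of mat between -0.001 and 0.008 m and angle between each of packer_yellow, packer_blue's own z axis and vertical below 0.15 rad and x of packer_yellow_grip in the frame of mat between -0.075 and 0.075 m and y of packer_yellow_grip in the frame of mat between -0.135 and 0.135 m and z of packer_blue in the frame of mat between -0.001 and 0.008 m and x of packer_blue_grip in the frame of mat between -0.075 and 0.075 m and y of packer_blue_grip in the frame of mat between -0.135 and 0.135 m) or (horizontal distance between packer_blue and winder below 0.006 m and height (world z) of packer_blue below 0.004 m and angle between packer_blue's own z axis and vertical below 0.08 rad and angle between the x axis of packer_blue and the x axis of winder, either way round below 0.25 rad and contact force between packer_blue and winder between 0.8 and 25 N and linear speed of each of packer_blue, packer_yellow, packer_red below 0.01 m/s and z of packer_yellow in the frame of mat between -0.001 and 0.008 m and angle between each of packer_yellow, packer_red's own z axis and vertical below 0.15 rad and x of packer_yellow_grip in the frame of mat between -0.075 and 0.075 m and y of packer_yellow_grip in the frame of mat between -0.135 and 0.135 m and z of packer_red in the frame of mat between -0.001 and 0.008 m and x of packer_red_grip in the frame of mat between -0.075 and 0.075 m and y of packer_red_grip in the frame of mat between -0.135 and 0.135 m))); the robot touches nothing.
It fails at once if a packer is forced against the winder with more than 60 N (contact force between any of packer_yellow, packer_red, packer_blue and winder above 60 N).
It fails at once if the pen cup is knocked over (angle between marker_cup's own z axis and vertical above 0.5 rad).
It also fails if it takes over 72 s, if anything falls off the work surface, if the arm or the gripper's body presses on something with over 40 N, if the wrist force passes 120 N, or if a joint passes its speed limit or range.

### The arm

A 7-joint arm with a two-finger parallel gripper is mounted at the origin on a cart in front of the work surface, level with it; the furniture and walls round the work are solid. World frame = base frame: x ahead of the robot, y to its left, z up, the work surface at z = 0. Lengths are in m, angles in rad, forces in N, time in s.
With the tool pointing down it reaches from about 0.35 to 0.9 m from the base axis. Payload 8.1 kg.
Tool frame: the origin (TCP) lies midway between the tips of the shut fingers; the grasp point (between the pads) lies 19 mm behind it; z points along the fingers, y is the line along which they close (so a half turn about z gives the same grasp; the last joint's range is limited). The gripper opens to 92 mm and grips with 3 to 60 N. Pads are 19 mm wide; open, the fingers measure 130 mm over their backs; the gripper's body (75 mm by 190 mm) begins 47 mm behind the grasp point.
Start: joints at [-1.388, 0.434, 0.025, 1.573, -0.012, 1.134, -0.075], TCP at [0.176, 0.6, 0.227] pointing down, gripper open.
Joint ranges: [-2.62, 2.62], [-0.44, 2.09], [-1.27, 1.32], [0.08, 2.57], [-1.32, 4.46], [0.12, 2], [-2.74, 2.74]. Speed limits (rad/s): [2.22, 2.22, 3.01, 3.01, 3.14, 3.14, 3.14].

### API

Orientations are given as a rotation vector (axis times angle).
In Python, from cell import arm gives the robot as it stands.
- The arm moves only by the tool send_rows, never from a script. Its argument "increments" is a list of rows, each a list of 3 entries, a list of its own where there are three numbers: the finger opening in cm, from 0 to 9.18, then the shift along the tool's x, y, z in cm, then the turn, a rotation vector about the tool's x, y, z in rad. A call has 1 to 5 rows; each row shifts and turns the commanded pose from where the row before left it, along the tool's axes as they then stand; what a row does not reach is not made up. A row lasts 1/10 s, in which the tool goes at most 50 mm and 8.59 degrees, less where a joint would pass 70% of its speed; a pose out of reach is approached as far as the arm can. A call is refused whole if a number of a shift passes 5 or a number of a turn 0.15, either way. A call with a gripper value outside its range is refused whole. The fingers move at their own pace and stop on an object; "force" is the grip in N (left out, the last holds). Time passes only in rows, so rows that do not move let the fingers close. It gives the time, the measured TCP pose, the force, the opening and the grip force at its end, in the units of the state.
- arm.observe(): the state, without advancing time (a new reading comes with each control period).
- arm.get_image(name): name is "scene" or "top" or "wrist"; returns the picture (384x512x3 uint8, red, green, blue); there is no depth.
- arm.camera_params(name): a dict with "camera_matrix" (3x3 intrinsics, pixels), "k1" (the pictures are not rectified: a ray, as slopes to the right and down, at radius r is drawn at 1 + k1 r^2 times it, then the intrinsics apply), "R" (3x3) and "t" (3): a world point X has camera coordinates R X + t. Camera axes: x right, y down, z forward; pixel columns grow to the right and rows downward; lengths in m; the calibration is good to about 2 mm. A picture is of the moment at which its call begins: read the wrist's pose just before it. camera_params takes no time and is no camera call; for the wrist camera it gives the pose at the moment of the call.
- arm.sign_off(): hands the job in; it is judged then, once.
The state is a dict: "clock": time; "joints": joint angles; "dq": joint speeds; "joint_efforts": joint torques, N m; "position": TCP position; "ee_rot": TCP orientation; "force": force on the tool from outside, world axes, zero at the start; "ft_torque": the same for the moment, N m; "width": opening from 0.0 (shut) to 1.0 (fully open); "gripper_force": force on a finger pad.
Only numpy, scipy, OpenCV 4.12 (cv2) and the standard library are available. Lean on these libraries where they do the work, as an engineer would, in place of code of your own. Each camera call takes 0.05 s, during which the arm holds its last target. There are 200 camera calls.

## Working session

There is one attempt and no reset: what is moved stays moved. The work goes in short steps, Python scripts to look and compute and a tool call to move; the robot and the scene stay as the last step left them, time stands still between calls to the robot, and variables do not carry over. Pictures are saved under pics/ and viewed, at most 10 in all, crops included, and the job is handed in when it is done.

Besides the shell and the picture viewer there is one more tool, called after "Emit:" as name(argument=value, ...) on one line, values as JSON. send_rows: Moves the arm, as the interface text tells. Its arguments: {"type":"object","properties":{"increments":{"type":"array"},"force":{"type":"number"}},"required":["increments"]}

```bash
mkdir -p pics
cat > h.py <<'E'
import numpy as np, cv2
from scipy.spatial.transform import Rotation as Rn
from cell import arm
def cast(p,uv,z):
    K=np.array(p["camera_matrix"]);R=np.array(p["R"]);t=np.array(p["t"])
    uv=np.atleast_2d(np.array(uv,float))
    d=cv2.undistortPoints(uv[:,None,:],K,np.array([p["k1"],0,0,0,0.])) [:,0]
    r=np.c_[d,np.ones(len(d))]@R; c=-R.T@t
    return c+r*((z-c[2])/r[:,2])[:,None]
def proj(p,X):
    K=np.array(p["camera_matrix"]);R=np.array(p["R"]);t=np.array(p["t"])
    return cv2.projectPoints(np.atleast_2d(np.array(X,float)),cv2.Rodrigues(R)[0],t,K,np.array([p["k1"],0,0,0,0.]))[0][:,0]
E
python3 - <<'E'
from h import *
o=arm.observe();print(o)
for n in("top","scene"):
    im=arm.get_image(n);cv2.imwrite(f"pics/{n}0.png",im[:,:,::-1])
    p=arm.camera_params(n);print(n,p, -np.array(p["R"]).T@np.array(p["t"]))
E
```

```text
{'clock': 0.0, 'joints': array([-1.38759419,  0.43523347,  0.02496712,  1.57410905, -0.01161886,
        1.13400614, -0.0750939 ]), 'dq': array([-0.00114646,  0.00041287,  0.00274829,  0.00092653, -0.0005131 ,
        0.00080084, -0.00053373]), 'joint_efforts': array([-5.47272248e-04, -6.67822838e+01,  9.84715708e-01, -3.14466798e+01,
       -6.07392867e-02,  4.25466523e-02,  1.62010824e-04]), 'position': array([0.17610352, 0.59913132, 0.22593377]), 'ee_rot': array([-4.47499102e-01, -3.10945213e+00,  2.52505515e-03]), 'force': array([-0.06617466,  0.6790951 ,  0.07275862]), 'ft_torque': array([-0.02322799, -0.02912999, -0.02298156]), 'gripper_force': 0.0, 'width': 1.0013123016485364}
top {'camera_matrix': array([[488.25044138,   0.        , 258.6334066 ],
       [  0.        , 488.25044138, 184.96265914],
       [  0.        ,   0.        ,   1.        ]]), 'k1': -0.010210344476703109, 'R': array([[ 0.0130369 , -0.99984269, -0.01202656],
       [-0.98319231, -0.01062745, -0.18226337],
       [ 0.18210688,  0.01420057, -0.98317619]]), 't': array([0.05874522, 0.53063851, 1.06345275])} [0.32729178 0.04927367 1.14298389]
scene {'camera_matrix': array([[409.17359808,   0.        , 250.10094637],
       [  0.        , 409.17359808, 194.65038203],
       [  0.        ,   0.        ,   1.        ]]), 'k1': -0.13604118528740594, 'R': array([[ 0.81679787, -0.57683623,  0.0100604 ],
       [-0.27113367, -0.39919976, -0.87585734],
       [ 0.50924235,  0.71267069, -0.48246524]]), 't': array([-0.3877857 ,  0.21624945,  0.93131532])} [-0.09889016 -0.80108325  0.64263222]
```

View pics/top0.png

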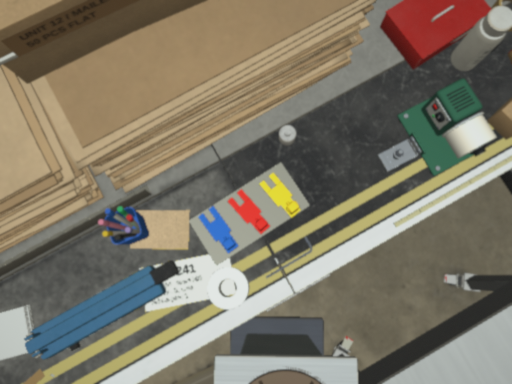

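View pics/scene0.png

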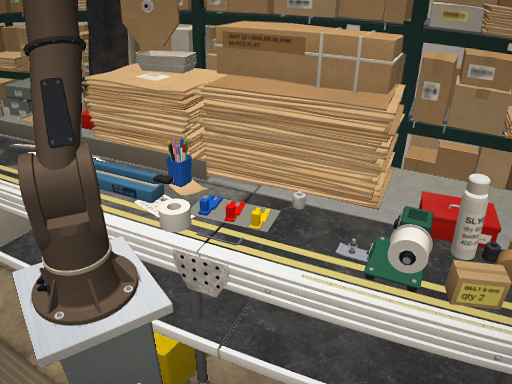

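Run:
```python
from h import *
im=cv2.imread("pics/top0.png")
a=cv2.resize(im[150:270,180:330],None,fx=5,fy=5,interpolation=cv2.INTER_CUBIC)[:,:]
b=cv2.resize(im[70:190,365:515],None,fx=5,fy=5,interpolation=cv2.INTER_CUBIC)
cv2.imwrite("pics/mat.png",a);cv2.imwrite("pics/win.png",b)
hsv=cv2.cvtColor(im,cv2.COLOR_BGR2HSV);p=arm.camera_params("top")
roi=np.zeros(im.shape[:2],np.uint8);roi[160:265,190:312]=1
for n,lo,hi,th in(("yellow",20,35,.004),("red",-1,8,.007),("blue",100,130,.010)):
    m=((hsv[...,0]>=max(lo,0))&(hsv[...,0]<=hi)&(hsv[...,1]>130)&(hsv[...,2]>70)).astype(np.uint8)*roi
    k,l,s,c=cv2.connectedComponentsWithStats(m);i=1+np.argmax(s[1:,4])
    cs,_=cv2.findContours((l==i).astype(np.uint8),0,2)
    X=cast(p,cs[0][:,0],.003+th)
    r=cv2.minAreaRect((X[:,:2]*1000).astype(np.float32))
    print(n,s[i],c[i],r, cv2.boxPoints(r).round(0).tolist())
```

```text
yellow [260 173  40  45 683] [281.0658858 195.7818448] ((512.275146484375, 12.569656372070312), (111.90571594238281, 43.17384338378906), 40.00791549682617) [[456.0, -7.0], [483.0, -40.0], [569.0, 32.0], [541.0, 65.0]]
red [228 190  42  44 679] [249.53902798 212.08541973] ((472.60919189453125, 86.22710418701172), (110.22386169433594, 43.01911926269531), 42.42605972290039) [[417.0, 65.0], [446.0, 33.0], [528.0, 108.0], [499.0, 139.0]]
blue [199 207  39  46 632] [219.27373418 230.34335443] ((429.46746826171875, 155.80572509765625), (108.1376953125, 40.9682502746582), 37.00807189941406) [[374.0, 140.0], [399.0, 107.0], [485.0, 172.0], [460.0, 205.0]]
```

View pics/mat.png

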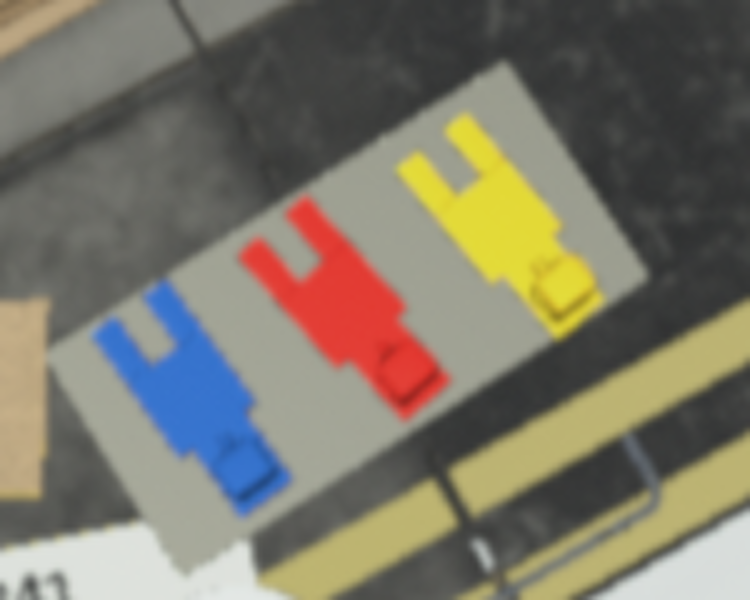

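View pics/win.png

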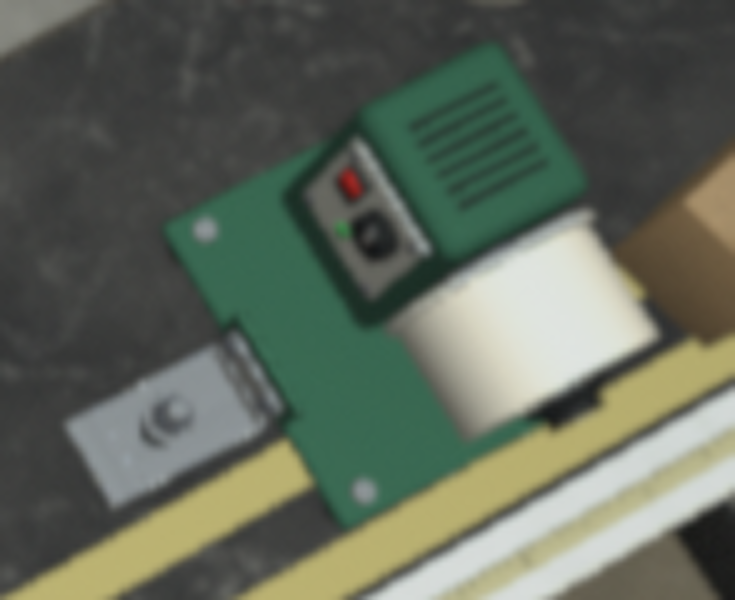

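Run:
```python
from h import *
p=arm.camera_params("top");f=lambda u,v:(365+(u+.5)/5-.5,70+(v+.5)/5-.5)
B=cast(p,[f(165,228),f(345,527)],.006);d=B[1]-B[0];print("base corners",B,np.linalg.norm(d[:2]),"x axis deg",np.degrees(np.arctan2(d[1],d[0]))+90)
for z in(.010,.014):
    F=cast(p,[f(65,425),f(112,507)],z);d=F[1]-F[0];print("foot",F,np.linalg.norm(d[:2]),np.degrees(np.arctan2(d[1],d[0]))+90,F.mean(0))
print("stud",cast(p,[f(178,410)],.046))
m=lambda u,v:(180+(u+.5)/5-.5,150+(v+.5)/5-.5)
M=cast(p,[m(505,62),m(648,275),m(187,577),m(46,352)],.003)
print("mat",M.round(3),np.linalg.norm(M-np.roll(M,1,0),axis=1),M.mean(0))
print("cup",cast(p,[(124,232)],.08))
# tabs tops, and packers by centre+axis
for n,c,a,uv,z in(("yellow",(512.3,12.6),40,(565,283),.049),("red",(472.6,86.2),42.4,(406,368),.049),("blue",(429.5,155.8),37,(246,463),.049)):
    d=np.array([np.cos(np.radians(a)),np.sin(np.radians(a))])
    print(n,"grip by rect",np.array(c)-d*40.5,"tab top",cast(p,[m(*uv)],z+.0035)*1000)
```

```text
base corners [[ 0.71370925 -0.26932141  0.006     ]
 [ 0.56638434 -0.34871068  0.006     ]] 0.16735377077893276 x axis deg -61.681012112910395
foot [[ 0.61376293 -0.21679872  0.01      ]
 [ 0.57403811 -0.23775112  0.01      ]] 0.044911741173832224 -62.19110550171098 [ 0.59390052 -0.22727492  0.01      ]
foot [[ 0.61275154 -0.21585935  0.014     ]
 [ 0.57316697 -0.23673778  0.014     ]] 0.044753180256299534 -62.19110550171098 [ 0.59295926 -0.22629857  0.014     ]
stud [[ 0.61232933 -0.26065275  0.046     ]]
mat [[ 0.595  0.014  0.003]
 [ 0.493 -0.054  0.003]
 [ 0.35   0.159  0.003]
 [ 0.453  0.229  0.003]] [0.2574283  0.12266271 0.25689444 0.12448832] [0.47254805 0.08698658 0.003     ]
cup [[0.41649992 0.35739491 0.08      ]]
yellow grip by rect [481.27520005 -13.43289819] tab top [[481.46940298 -12.09554123  52.5       ]]
red grip by rect [442.6925587  58.8907533] tab top [[442.25525696  59.0373547   52.5       ]]
blue grip by rect [397.15526184 131.42649156] tab top [[399.02352073 129.72657834  52.5       ]]
```

```bash
cat >> h.py <<'E'
def plan(x,y,z,ydeg):
    o=arm.observe();R=Rn.from_rotvec(o["ee_rot"]).as_matrix();P=np.array(o["position"])
    yaw=np.degrees(np.arctan2(R[1,1],R[0,1]));d=(ydeg-yaw+90)%180-90
    Rt=Rn.from_euler("z",d,degrees=True).as_matrix()@R
    print("P",P.round(4),"toolx",R[:,0].round(3),"yaw",round(yaw,1),"z",R[:,2].round(3),"turn z rad",round(-np.radians(d),3))
    D=np.array([x,y,z])-P
    print("shift cm before turn",(R.T@D*100).round(2),"after turn",(Rt.T@D*100).round(2))
    # levelling turn (tool axes)
    v=R.T@[0,0,-1.]; print("level rv",np.cross([0,0,1],v).round(3),"q",np.round(o["joints"],2),"t",round(o["clock"],2),"F",np.round(o["force"],2))
E
python3 -c "
from h import *
plan(.4425,.059,.25,132.4)"
```

```text
P [0.1761 0.5992 0.226 ] toolx [-0.959  0.282 -0.   ] yaw 73.6 z [-0.    -0.001 -1.   ] turn z rad -1.026
shift cm before turn [-40.79 -44.32  -2.33] after turn [ 16.76 -57.86  -2.32]
level rv [-0.001  0.     0.   ] q [-1.39  0.44  0.02  1.57 -0.01  1.13 -0.08] t 0.1 F [ 0.25  0.91 -0.32]
```

Emit:
send_rows(increments=[[4.5, [0, 0, -2.5], [0, 0, 0]], [4.5, [-2.5, -2.7, 0], [0, 0, 0]], [4.5, [-2.7, -3, 0], [0, 0, 0]], [4.5, [-2.7, -3, 0], [0, 0, 0]], [4.5, [-2.7, -3, 0], [0, 0, 0]]])

```text
clock: 0.6
position: [0.2454, 0.4558, 0.2514]
ee_rot: [-0.447, -3.11, 0.001]
force: [0.3, -0.6, -0.6]
width: 0.615
gripper_force: 0.0
```

Emit:
send_rows(increments=[[4.5, [-2.7, -3, 0], [0, 0, 0]], [4.5, [-2.7, -3, 0], [0, 0, 0]], [4.5, [-2.7, -3, 0], [0, 0, 0]], [4.5, [-2.7, -3, 0], [0, 0, 0]], [4.5, [-2.7, -3, 0], [0, 0, 0]]])

```text
clock: 1.1
position: [0.3324, 0.2738, 0.2516]
ee_rot: [-0.447, -3.109, 0.0]
force: [0.6, 0.1, 0.9]
width: 0.49
gripper_force: 0.0
```

Emit:
send_rows(increments=[[4.5, [-2.7, -3, 0], [0, 0, 0]], [4.5, [-2.7, -3, 0], [0, 0, 0]], [4.5, [-2.7, -3, 0], [0, 0, 0]], [4.5, [-2.7, -2.8, 0], [0, 0, 0]], [4.5, [-2.7, -2.8, 0], [0, 0, 0]]])

```text
clock: 1.6
position: [0.4207, 0.0957, 0.2517]
ee_rot: [-0.448, -3.11, -0.0]
force: [0.8, 0.5, -0.9]
width: 0.488
gripper_force: 0.0
```

Emit:
send_rows(increments=[[4.5, [0, 0, 0], [0, 0, -0.146]], [4.5, [0, 0, 0], [0, 0, -0.146]], [4.5, [0, 0, 0], [0, 0, -0.146]], [4.5, [0, 0, 0], [0, 0, -0.146]], [4.5, [0, 0, 0], [0, 0, -0.146]]])

```text
clock: 2.1
position: [0.4202, 0.0972, 0.2515]
ee_rot: [0.701, -3.062, 0.0]
force: [0.8, 0.1, 0.7]
width: 0.489
gripper_force: 0.0
```

Emit:
send_rows(increments=[[4.5, [0, 0, 0], [0, 0, -0.146]], [4.5, [0, 0, 0], [0, 0, -0.146]], [4.5, [0, 0, 0], [0, 0, 0]], [4.5, [0, 0, 0], [0, 0, 0]]])

```text
clock: 2.5
position: [0.4203, 0.0973, 0.2516]
ee_rot: [1.124, -2.933, -0.0]
force: [-1.1, -0.2, 0.0]
width: 0.492
gripper_force: 0.0
```

```bash
python3 -c "
from h import *
plan(.4425,.059,.014,132.4)
p=arm.camera_params('wrist');im=arm.get_image('wrist');cv2.imwrite('pics/w1.png',im[:,:,::-1])
b=im[:,:,::-1].copy();hsv=cv2.cvtColor(b,cv2.COLOR_BGR2HSV)
m=(((hsv[...,0]<8)|(hsv[...,0]>174))&(hsv[...,1]>130)&(hsv[...,2]>70)).astype(np.uint8)
k,l,s,c=cv2.connectedComponentsWithStats(m);i=1+np.argmax(s[1:,4])
cs,_=cv2.findContours((l==i).astype(np.uint8),0,2)
X=cast(p,cs[0][:,0],.010);print(s[i],cv2.minAreaRect((X[:,:2]*1000).astype(np.float32)))
"
```

```text
P [0.4203 0.0973 0.2516] toolx [-0.744 -0.668  0.   ] yaw 131.9 z [-0. -0. -1.] turn z rad -0.008
shift cm before turn [ 0.9  -4.33 23.76] after turn [ 0.94 -4.33 23.76]
level rv [ 0. -0.  0.] q [-0.64  0.08  0.31  2.   -0.03  1.07  1.99] t 2.5 F [-1.08 -0.18  0.03]
[ 215  148   29   68 1504] ((470.6558837890625, 85.42874145507812), (108.69703674316406, 42.81432342529297), 42.50997543334961)
```

View pics/w1.png

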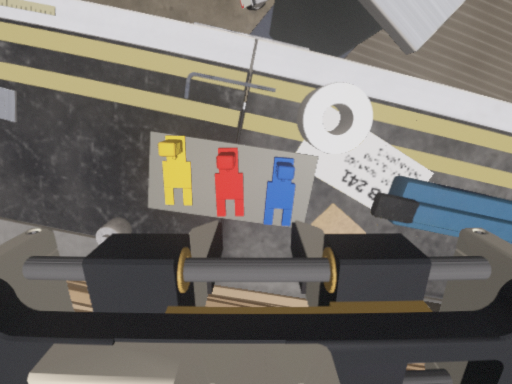

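Emit:
send_rows(increments=[[4.5, [0.5, -2.2, 0], [0, 0, -0.01]], [4.5, [0.55, -2.1, 3], [0, 0, 0]], [4.5, [0, 0, 4], [0, 0, 0]], [4.5, [0, 0, 4], [0, 0, 0]], [4.5, [0, 0, 4], [0, 0, 0]]])

```text
clock: 3.05
position: [0.442, 0.0584, 0.1005]
ee_rot: [-1.139, 2.927, -0.0]
force: [0.6, 0.9, -0.3]
width: 0.488
gripper_force: 0.0
```

Emit:
send_rows(increments=[[4.5, [0, 0, 3], [0, 0, 0]], [4.5, [0, 0, 2.5], [0, 0, 0]], [4.5, [0, 0, 2], [0, 0, 0]], [4.5, [0, 0, 1], [0, 0, 0]], [4.5, [0, 0, 0.4], [0, 0, 0]]])

```text
clock: 3.55
position: [0.4414, 0.0585, 0.012]
ee_rot: [1.142, -2.925, -0.0]
force: [-0.0, -0.4, 1.1]
width: 0.491
gripper_force: 0.0
```

Emit:
send_rows(increments=[[2, [0, 0, 0], [0, 0, 0]], [1.5, [0, 0, 0], [0, 0, 0]], [1.5, [0, 0, 0], [0, 0, 0]], [1.5, [0, 0, 0], [0, 0, 0]], [1.5, [0, 0, 0], [0, 0, 0]]], force=40)

```text
clock: 4.05
position: [0.4424, 0.0588, 0.0135]
ee_rot: [-1.144, 2.924, 0.0]
force: [-2.1, -0.2, 7.5]
width: 0.258
gripper_force: 40.0
```

Emit:
send_rows(increments=[[1.5, [0, 0, -1], [0, 0, 0]], [1.5, [0, 0, -3], [0, 0, 0]], [1.5, [0, 0, -4], [0, 0, 0.14]], [1.5, [0, 0, 0], [0, 0, 0.14]], [1.5, [0, 0, 0], [0, 0, 0.14]]])

```text
clock: 4.55
position: [0.4426, 0.059, 0.0947]
ee_rot: [-0.501, 3.098, 0.002]
force: [-0.5, -0.3, -0.6]
width: 0.258
gripper_force: 40.0
```

Emit:
send_rows(increments=[[1.5, [0, 0, 0], [0, 0, 0.14]], [1.5, [0, 0, 0], [0, 0, 0.14]], [1.5, [0, 0, 0], [0, 0, 0.14]], [1.5, [0, 0, 0], [0, 0, 0.14]], [1.5, [0, 0, 0], [0, 0, 0.14]]])

```text
clock: 5.05
position: [0.4416, 0.0587, 0.0934]
ee_rot: [0.593, 3.085, 0.001]
force: [0.5, 0.1, -0.8]
width: 0.262
gripper_force: 40.0
```

Emit:
send_rows(increments=[[1.5, [0, 0, 0], [0, 0, 0.14]], [1.5, [0, 0, 0], [0, 0, 0.14]], [1.5, [0, 0, 0], [0, 0, 0.14]], [1.5, [0, 0, 0], [0, 0, 0.14]], [1.5, [0, 0, 0], [0, 0, 0.14]]])

```text
clock: 5.55
position: [0.4416, 0.0589, 0.0934]
ee_rot: [-1.614, -2.694, -0.002]
force: [-0.4, -0.2, -0.5]
width: 0.259
gripper_force: 40.0
```

```bash
python3 -c "
from h import *
plan(.538,-.121,.03,28)"
```

```text
P [0.4416 0.0589 0.0934] toolx [-0.472  0.882  0.001] yaw 28.1 z [ 0.     0.001 -1.   ] turn z rad 0.002
shift cm before turn [-2.042e+01  1.000e-02  6.320e+00] after turn [-20.42   0.06   6.32]
level rv [ 0.001 -0.001  0.   ] q [-0.89  0.42  0.85  2.2  -0.49  0.72  0.78] t 5.55 F [-0.43 -0.16 -0.55]
```

Emit:
send_rows(increments=[[1.5, [-3.4, 0, 0], [0, 0, 0]], [1.5, [-4.5, 0, 0], [0, 0, 0]], [1.5, [-4.5, 0, 0], [0, 0, 0]], [1.5, [-4.5, 0, 2], [0, 0, 0]], [1.5, [-3.5, 0, 2], [0, 0, 0]]])

```text
clock: 6.05
position: [0.5407, -0.1231, 0.0534]
ee_rot: [1.607, 2.697, 0.002]
force: [1.7, 0.2, 0.4]
width: 0.26
gripper_force: 40.0
```

Emit:
send_rows(increments=[[1.5, [0, 0, 2.3], [0, 0, 0]], [1.5, [0, 0, 0.8], [0, 0, 0]], [1.5, [0, 0, 0.5], [0, 0, 0]], [1.5, [0, 0, 0], [0, 0, 0]]])

```text
clock: 6.45
position: [0.5388, -0.1196, 0.017]
ee_rot: [-1.605, -2.7, -0.001]
force: [-0.4, 0.7, -0.3]
width: 0.258
gripper_force: 40.0
```

```bash
cat >> h.py <<'E'
def top(name,col,th):
    p=arm.camera_params("top");b=arm.get_image("top")[:,:,::-1].copy();hsv=cv2.cvtColor(b,cv2.COLOR_BGR2HSV)
    lo,hi=dict(yellow=(20,35),red=(0,8),blue=(100,130))[col]
    m=((hsv[...,0]>=lo)&(hsv[...,0]<=hi)&(hsv[...,1]>130)&(hsv[...,2]>70)).astype(np.uint8);m[:100]=0;m[:,:190]=0;m[:,420:]=0
    k,l,s,c=cv2.connectedComponentsWithStats(m);i=1+np.argmax(s[1:,4])
    cs,_=cv2.findContours((l==i).astype(np.uint8),0,2)
    print(s[i],cv2.minAreaRect((cast(p,cs[0][:,0],th)[:,:2]*1000).astype(np.float32)))
    x,y=int(c[i][0]),int(c[i][1]);q=b[max(0,y-60):y+60,x-75:x+75]
    cv2.imwrite(name,cv2.resize(q,None,fx=5,fy=5,interpolation=cv2.INTER_CUBIC));print("crop org",x-75,max(0,y-60))
E
python3 -c "
from h import *
plan(.538,-.121,.0105,28)
top('pics/t2.png','red',.012)"
```

```text
P [ 0.5388 -0.1196  0.017 ] toolx [-0.478  0.878  0.001] yaw 28.5 z [-0.     0.001 -1.   ] turn z rad 0.01
shift cm before turn [-0.09 -0.14  0.65] after turn [-0.09 -0.14  0.65]
level rv [ 0.    -0.001  0.   ] q [-0.33  0.67  0.66  1.99 -0.64  0.7   1.23] t 6.45 F [-0.41  0.66 -0.29]
[346 337   1   1   1] ((194.76321411132812, -133.32652282714844), (0.0, 0.0), 0.0)
crop org 271 277
```

View pics/t2.png

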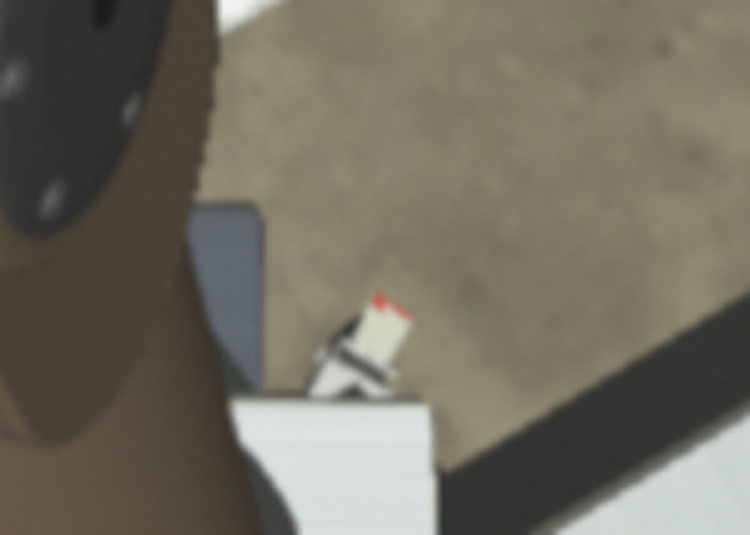

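Emit:
send_rows(increments=[[1.5, [0, -0.15, 0.4], [0, 0, 0.01]], [1.5, [0, 0, 0.1], [0, 0, 0]], [1.5, [0, 0, 0], [0, 0, 0]]])

```text
clock: 6.8
position: [0.5377, -0.1212, 0.0119]
ee_rot: [1.62, 2.692, 0.0]
force: [-0.7, -0.6, -0.9]
width: 0.261
gripper_force: 40.0
```

Emit:
send_rows(increments=[[1.5, [0, 0, 0.1], [0, 0, 0]], [1.5, [0, 0, 0], [0, 0, 0]]])

```text
clock: 7.0
position: [0.5378, -0.1214, 0.0107]
ee_rot: [1.62, 2.691, 0.0]
force: [0.2, 0.2, -0.6]
width: 0.261
gripper_force: 40.0
```

```bash
python3 -c "
from h import *
plan(.538,-.121,.0105,28)
b=arm.get_image('scene')[:,:,::-1];p=arm.camera_params('scene')
print(p['t'],proj(p,[[.612,-.2605,.046],[.594,-.226,.01]]))
q=b[190:310,305:455];cv2.imwrite('pics/s2.png',cv2.resize(q,None,fx=5,fy=5,interpolation=cv2.INTER_CUBIC))"
```

```text
P [ 0.5378 -0.1214  0.0107] toolx [-0.468  0.884 -0.   ] yaw 27.9 z [ 0.  0. -1.] turn z rad -0.002
shift cm before turn [0.03 0.04 0.02] after turn [0.03 0.04 0.02]
level rv [ 0.  0. -0.] q [-0.33  0.68  0.66  2.   -0.65  0.68  1.24] t 7.0 F [ 0.16  0.23 -0.57]
[-0.3877857   0.21624945  0.93131532] [[352.90921245 239.25057855]
 [336.66973454 246.56959303]]
```

View pics/s2.png

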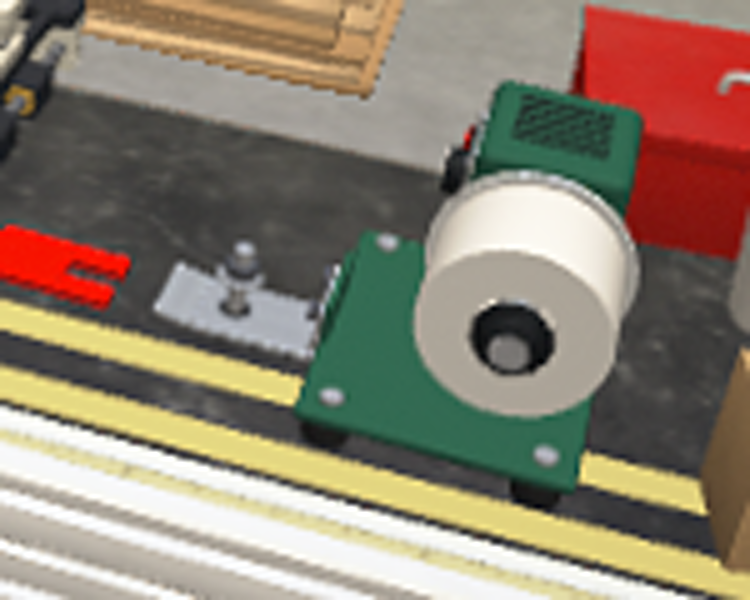

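```bash
python3 -c "
from h import *
p=arm.camera_params('scene');f=lambda u,v:(305+(u+.5)/5-.5,190+(v+.5)/5-.5)
x=np.array([.469,-.883,0]);y=np.array([.883,.469,0]);O=np.array([.612,-.2605,0])
for n,L,z in(('tips',[(131,258),(110,308)],.007),('lip',[(182,263),(153,312)],.013),('stud',[(243,243)],.046),('studbase',[(236,306)],.012)):
    X=cast(p,[f(*q) for q in L],z)-O; print(n,(X@x*1000).round(1),(X@y*1000).round(1))
P=arm.observe()['position']-O;print('tool',P@x,P@y)
"
```

```text
tips [-61.1 -57.5] [ 21.1 -27.4]
lip [-33.3 -34.6] [ 20.6 -28.7]
stud [-0.5] [5.]
studbase [2.5] [-2.7]
tool -0.15757645298078216 -0.00032728580942213443
```

Emit:
send_rows(increments=[[1.5, [-1, 0, 0], [0, 0, 0]], [1.5, [-0.8, 0, 0], [0, 0, 0]], [1.5, [-0.2, 0, 0], [0, 0, 0]], [1.5, [-0.2, 0, 0], [0, 0, 0]], [1.5, [-0.2, 0, 0], [0, 0, 0]]])

```text
clock: 7.55
position: [0.5488, -0.1426, 0.0106]
ee_rot: [-1.62, -2.691, -0.0]
force: [-0.2, 1.8, 1.8]
width: 0.259
gripper_force: 40.0
```

Emit:
send_rows(increments=[[1.5, [-0.1, 0, 0], [0, 0, 0]], [1.5, [-0.1, 0, 0], [0, 0, 0]], [1.5, [-0.1, 0, 0], [0, 0, 0]], [1.5, [-0.1, 0, 0], [0, 0, 0]]])

```text
clock: 7.95
position: [0.5505, -0.1455, 0.0106]
ee_rot: [-1.619, -2.691, -0.001]
force: [-2.6, 4.8, 4.1]
width: 0.259
gripper_force: 40.0
```

Emit:
send_rows(increments=[[1.5, [-0.1, 0, 0], [0, 0, 0]], [1.5, [-0.1, 0, 0], [0, 0, 0]], [1.5, [0, 0, 0], [0, 0, 0]]])

```text
clock: 8.25
position: [0.5514, -0.147, 0.0107]
ee_rot: [-1.619, -2.691, -0.001]
force: [-2.8, 4.4, 4.3]
width: 0.259
gripper_force: 40.0
```

Emit:
send_rows(increments=[[1.5, [-0.1, 0, 0], [0, 0, 0]], [1.5, [-0.1, 0, 0], [0, 0, 0]], [1.5, [-0.1, 0, 0], [0, 0, 0]]])

```text
clock: 8.55
position: [0.5528, -0.1494, 0.0107]
ee_rot: [-1.618, -2.691, -0.002]
force: [-3.8, 5.7, 4.4]
width: 0.26
gripper_force: 40.0
```

Emit:
send_rows(increments=[[1.5, [-0.1, 0, 0], [0, 0, 0]], [1.5, [-0.1, 0, 0], [0, 0, 0]], [1.5, [0, 0, 0], [0, 0, 0]]])

```text
clock: 8.85
position: [0.5537, -0.1512, 0.0107]
ee_rot: [-1.618, -2.691, -0.002]
force: [-3.1, 5.6, 5.0]
width: 0.256
gripper_force: 40.0
```

Emit:
send_rows(increments=[[1.5, [-0.15, 0, 0], [0, 0, 0]], [1.5, [-0.15, 0, 0], [0, 0, 0]], [1.5, [0, 0, 0], [0, 0, 0]]])

```text
clock: 9.15
position: [0.5551, -0.1537, 0.0107]
ee_rot: [-1.618, -2.691, -0.002]
force: [-2.9, 4.9, 4.7]
width: 0.26
gripper_force: 40.0
```

Emit:
send_rows(increments=[[1.5, [-0.15, 0, 0], [0, 0, 0]], [1.5, [-0.15, 0, 0], [0, 0, 0]], [1.5, [0, 0, 0], [0, 0, 0]]])

```text
clock: 9.45
position: [0.5565, -0.1561, 0.0107]
ee_rot: [-1.618, -2.69, -0.002]
force: [-4.1, 5.4, 5.2]
width: 0.26
gripper_force: 40.0
```

Emit:
send_rows(increments=[[1.5, [-0.15, 0, 0], [0, 0, 0]], [1.5, [-0.15, 0, 0], [0, 0, 0]], [1.5, [0, 0, 0], [0, 0, 0]]])

```text
clock: 9.75
position: [0.5578, -0.1586, 0.0107]
ee_rot: [-1.618, -2.69, -0.003]
force: [-4.4, 8.3, 6.6]
width: 0.255
gripper_force: 40.0
```

Emit:
send_rows(increments=[[1.5, [-0.1, 0, 0], [0, 0, 0]], [1.5, [0, 0, 0], [0, 0, 0]]])

```text
clock: 9.95
position: [0.5584, -0.1597, 0.0107]
ee_rot: [-1.618, -2.691, -0.002]
force: [-3.3, 6.0, 6.0]
width: 0.262
gripper_force: 40.0
```

Emit:
send_rows(increments=[[1.5, [-0.1, 0, 0], [0, 0, 0]], [1.5, [0, 0, 0], [0, 0, 0]]])

```text
clock: 10.15
position: [0.5589, -0.1607, 0.0107]
ee_rot: [-1.618, -2.691, -0.002]
force: [-2.1, 6.1, 4.9]
width: 0.262
gripper_force: 40.0
```

Emit:
send_rows(increments=[[1.5, [-0.2, 0, 0], [0, 0, 0]], [1.5, [-0.2, 0, 0], [0, 0, 0]], [1.5, [-0.2, 0, 0], [0, 0, 0]]])

```text
clock: 10.45
position: [0.5616, -0.1659, 0.0107]
ee_rot: [-1.618, -2.69, -0.002]
force: [-3.3, 6.5, 5.7]
width: 0.257
gripper_force: 40.0
```

Emit:
send_rows(increments=[[1.5, [-0.2, 0, 0], [0, 0, 0]], [1.5, [-0.2, 0, 0], [0, 0, 0]], [1.5, [-0.1, 0, 0], [0, 0, 0]]])

```text
clock: 10.75
position: [0.5641, -0.1704, 0.0107]
ee_rot: [-1.618, -2.691, -0.002]
force: [-3.3, 6.9, 6.2]
width: 0.259
gripper_force: 40.0
```

Emit:
send_rows(increments=[[1.5, [-0.1, 0, 0], [0, 0, 0]], [1.5, [-0.1, 0, 0], [0, 0, 0]], [1.5, [-0.1, 0, 0], [0, 0, 0]]])

```text
clock: 11.05
position: [0.5654, -0.1729, 0.0107]
ee_rot: [-1.618, -2.69, -0.002]
force: [-2.7, 7.2, 6.5]
width: 0.261
gripper_force: 40.0
```

Emit:
send_rows(increments=[[1.5, [-0.2, 0, 0], [0, 0, 0]], [1.5, [-0.2, 0, 0], [0, 0, 0]], [1.5, [-0.2, 0, 0], [0, 0, 0]], [1.5, [-0.1, 0, 0], [0, 0, 0]]])

```text
clock: 11.45
position: [0.5688, -0.1793, 0.0107]
ee_rot: [-1.618, -2.691, -0.002]
force: [-3.4, 6.2, 5.9]
width: 0.261
gripper_force: 40.0
```

Emit:
send_rows(increments=[[1.5, [-0.2, 0, 0], [0, 0, 0]], [1.5, [-0.2, 0, 0], [0, 0, 0]], [1.5, [-0.2, 0, 0], [0, 0, 0]], [1.5, [-0.2, 0, 0], [0, 0, 0]]])

```text
clock: 11.85
position: [0.5724, -0.1862, 0.0107]
ee_rot: [-1.618, -2.69, -0.002]
force: [-3.3, 6.3, 6.3]
width: 0.253
gripper_force: 40.0
```

Emit:
send_rows(increments=[[1.5, [-0.2, 0, 0], [0, 0, 0]], [1.5, [-0.2, 0, 0], [0, 0, 0]], [1.5, [-0.2, 0, 0], [0, 0, 0]], [1.5, [-0.2, 0, 0], [0, 0, 0]]])

```text
clock: 12.25
position: [0.5762, -0.1933, 0.0107]
ee_rot: [-1.618, -2.691, -0.002]
force: [-3.3, 6.3, 5.6]
width: 0.261
gripper_force: 40.0
```

```bash
python3 -c "
from h import *
plan(.5778,-.196,.0107,28)
P=arm.observe()['position']-np.array([.612,-.2605,0]);print(P@[.469,-.883,0],P@[.883,.469,0])"
```

```text
P [ 0.5762 -0.1933  0.0107] toolx [-0.469  0.883  0.003] yaw 28.0 z [-0.001  0.002 -1.   ] turn z rad -0.001
shift cm before turn [-0.31  0.01 -0.  ] after turn [-0.31  0.01 -0.  ]
level rv [ 0.    -0.003  0.   ] q [-0.19  0.74  0.65  1.85 -0.64  0.77  1.3 ] t 12.25 F [-3.32  6.27  5.62]
-0.07610334895922635 -8.361634141223084e-05
```

Emit:
send_rows(increments=[[1.5, [-0.1, 0, 0], [0, 0, 0]], [1.5, [-0.1, 0, 0], [0, 0, 0]], [1.5, [0, 0, 0], [0, 0, 0]]])

```text
clock: 12.55
position: [0.5772, -0.1952, 0.0107]
ee_rot: [-1.618, -2.691, -0.002]
force: [-2.9, 5.6, 5.3]
width: 0.263
gripper_force: 40.0
```

Emit:
send_rows(increments=[[1.5, [-0.1, 0, 0], [0, 0, 0]], [1.5, [0, 0, 0], [0, 0, 0]]])

```text
clock: 12.75
position: [0.5777, -0.1961, 0.0107]
ee_rot: [-1.618, -2.691, -0.002]
force: [-2.6, 5.3, 5.3]
width: 0.256
gripper_force: 40.0
```

Emit:
send_rows(increments=[[1.5, [-0.1, 0, 0], [0, 0, 0]], [1.5, [0, 0, 0], [0, 0, 0]]])

```text
clock: 12.95
position: [0.5781, -0.197, 0.0107]
ee_rot: [-1.618, -2.691, -0.002]
force: [-1.8, 5.4, 5.9]
width: 0.257
gripper_force: 40.0
```

Emit:
send_rows(increments=[[1.5, [-0.1, 0, 0], [0, 0, 0]], [1.5, [0, 0, 0], [0, 0, 0]]])

```text
clock: 13.15
position: [0.5784, -0.1975, 0.0107]
ee_rot: [-1.618, -2.69, -0.003]
force: [-3.6, 7.8, 6.0]
width: 0.259
gripper_force: 40.0
```

Emit:
send_rows(increments=[[1.5, [-0.1, 0, 0], [0, 0, 0]], [1.5, [0, 0, 0], [0, 0, 0]]])

```text
clock: 13.35
position: [0.5785, -0.1975, 0.0106]
ee_rot: [-1.617, -2.689, -0.004]
force: [-5.0, 10.2, 9.7]
width: 0.258
gripper_force: 40.0
```

Emit:
send_rows(increments=[[1.5, [0.2, 0, 0], [0, 0, 0]], [3.5, [0, 0, 0], [0, 0, 0]], [3.5, [0, 0, 0], [0, 0, 0]], [3.5, [0, 0, 0], [0, 0, 0]], [3.5, [0, 0, -1], [0, 0, 0]]])

```text
clock: 13.85
position: [0.5776, -0.1984, 0.02]
ee_rot: [-1.62, -2.69, 0.001]
force: [0.4, -0.1, 0.6]
width: 0.381
gripper_force: 0.0
```

Emit:
send_rows(increments=[[3.5, [0, 0, -3], [0, 0, 0]], [3.5, [0, 0, -4], [0, 0, 0]], [3.5, [0, 0, -4], [0, 0, 0]], [3.5, [4, 0, -4], [0, 0, 0]], [3.5, [5, 0, -3], [0, 0, 0]]])

```text
clock: 14.35
position: [0.5423, -0.1311, 0.1948]
ee_rot: [1.624, 2.685, 0.0]
force: [0.3, 2.1, 0.4]
width: 0.385
gripper_force: 0.0
```

Emit:
send_rows(increments=[[3.5, [5, 0, 0], [0, 0, 0]], [3.5, [5, 0, 0], [0, 0, 0]], [3.5, [5, 0, 0], [0, 0, 0]], [3.5, [5, 0, 0], [0, 0, 0]], [3.5, [0, 0, 0], [0, 0, 0]]])

```text
clock: 14.85
position: [0.445, 0.0549, 0.1915]
ee_rot: [-1.603, -2.697, -0.002]
force: [-0.2, -0.1, 0.2]
width: 0.383
gripper_force: 0.0
```

```bash
python3 -c "
from h import *
a=arm.get_image('scene')[:,:,::-1];b=arm.get_image('top')[:,:,::-1]
q=[cv2.resize(i,None,fx=4,fy=4,interpolation=cv2.INTER_CUBIC) for i in(a[210:280,300:400],b[120:190,350:450])]
cv2.imwrite('pics/f.png',np.hstack(q))
hsv=cv2.cvtColor(b,cv2.COLOR_BGR2HSV)
m=((hsv[...,0]<8)&(hsv[...,1]>130)&(hsv[...,2]>70)).astype(np.uint8);m[:100]=0;m[250:]=0
k,l,s,c=cv2.connectedComponentsWithStats(m);print(s[1:],c[1:]);print(arm.observe()['force'])"
```

```text
[[433 104   4   6  17]
 [361 155  26  23 332]
 [126 215   7   7  26]] [[434.52941176 106.35294118]
 [373.69578313 167.35542169]
 [128.80769231 218.03846154]]
[ 0.6052036  -1.38560309  0.06814826]
```

View pics/f.png

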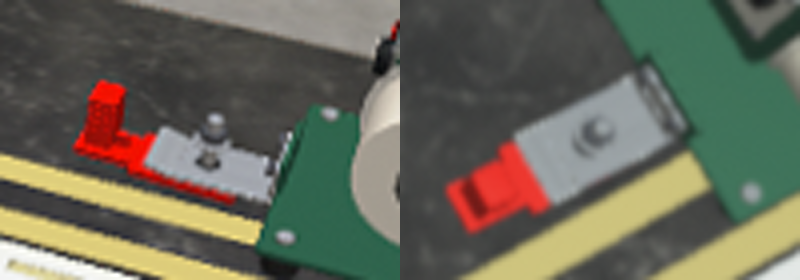

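```bash
python3 -c "
from h import *
print(arm.sign_off())"
```

```text
the job is handed in; nothing more can be done
None
```

I handed in the job with the red 7 mm packer flat under the foot and home: it dragged at about 5–9 N all the way in until its slot met the stud, and the final pictures show it aligned. Yellow and blue were never moved from the mat. I did not try blue; red met the lip so early that the gap is about 4 mm, and blue needs at least 6.4 mm.

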